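# Set the selector valve to its mark and lock it with the spring clip

### The job

Set the selector valve on the bench and lock it: turn its black handle until the pointed nose lines up with the fixed index pointer on the edge of the valve block. Then take the steel locking clip from the bench and push it in flat from the open front of the block, between the two rails, until its prongs snap fully home round the stem under the handle, and let go, with the handle still on its mark. Leave the hex adapter, the tube stub and the stepped arbor standing where they are.

Things in the scene. Friction and masses are not known exactly. Their poses are not given: they have to be found in the camera images.
- valve: Selector valve, bolted down: aluminium block (x -55 to +50, y -58 to +58 mm, deck 50 mm above the bench) on a dark base plate (x -70 to +80, y +-70 mm). Hose couplings at the sides reach y = +147 and -122 mm (47 mm high), a gauge behind x = +88 to +150 mm (105 mm high). Origin on the bench under the stem axis; z up, x from the open front towards the gauge, y towards the index pointer.
- selector (a joint): Handle angle about the upright stem, rad: 0 = nose at the index pointer, positive = anticlockwise from above, stops -0.6 and 1.7; starts 0.7 to 1.4; turns with 0.1 N m, stays put. Black: round hub (46 mm across, 66 to 80 mm above the bench), on it an upright bar 18 mm thick, 80 to 116 mm above the bench, tail 33 mm, tapered nose 41 mm from the axis, white line on top.
- grip_bar (a point): Grip point of the handle bar: on the stem axis, 106 mm above the bench; its y runs along the bar to the nose, its x across the 18 mm to grip. At handle angle 0 its axes are those of the valve.
- index_mark (a point): Inner tip of the fixed index pointer, a tapered dark block 16 mm high with a white line, on the deck edge 43 mm from the stem axis along the valve's y. This point lies on its top, 66 mm above the bench.
- lock_seat (a point): Point on the stem axis at deck height, axes as the valve's. The clip is home with its origin here or up to 8 mm higher, x along this x. Bare neck from here to the hub 16 mm above: a 22 mm round with two flats 16 mm apart, along x at handle angle 0. Two rails 12 mm high stand on the deck from x = -45 to -3 mm, inner faces at y = +-28 mm, ends rounded.
- clip: Loose steel fork, 8 mm thick, flat on the bench, 0.12-0.2 kg. Origin on its underside where the stem axis lies when home; x to the open prong tips (x = +24 mm), z up. Slot 17.4 mm wide, bottom at x = -11.5 mm; nubs at x = 12 mm leave 12 mm, spring over the neck at about 10 N and pull in at the end. Prongs 38 mm wide over all; solid root 52 mm wide, x = -42 to -12 mm; tail 16 mm wide to x = -85 mm.
- tab (a point): Grip point of the clip: middle of its upright thumb tab (10 mm thick along y, 34 mm long from clip x = -84 to -50 mm, top 44 mm above the clip's underside). The point lies at clip x = -67 mm, y = 0, 34 mm above the underside; axes as the clip's.
- hex_adapter: Bystander, loose: bright steel hex adapter standing upright, 51 x 44 x 94 mm; origin at the middle of its foot.
- tube_stub: Bystander, loose: flared steel tube stub standing upright, 26 mm across, 63 mm high; origin at the middle of its foot.
- arbor: Bystander, loose: stepped steel arbor standing upright, 43 mm across, 98 mm high; origin at the middle of its foot.
Mind the look-alikes: they are no part of the job. What is shaped like the clip but blue or red is not meant.

How it is judged:
On the way, in this order (a step that is already met when the one before it is completed fails the run):
1. the handle's nose is lined up with the index pointer (within 0.09 rad), the clip not yet on the valve (value of joint selector between -0.09 and 0.09 rad and horizontal distance between clip and lock_seat above 0.03 m), for 0.3 s.
2. the clip is snapped fully home on the stem with the handle still on its mark (x of clip in the frame of lock_seat between -0.003 and 0.003 m and y of clip in the frame of lock_seat between -0.003 and 0.003 m and z of clip in the frame of lock_seat between -0.003 and 0.009 m and angle between the x axis of clip and the x axis of valve, either way round below 0.12 rad and value of joint selector between -0.1 and 0.1 rad), for 0.2 s.
At the end, for the whole second after the job is handed in: The clip's origin lies within 3 mm of the lock seat along the valve's x and y and from 3 mm below to 9 mm above it in height, its x axis within 0.12 rad of the valve's, at rest; the handle is within 0.1 rad of its mark (all of step 2 and linear speed of clip below 0.02 m/s); the robot touches nothing.
It fails at once if the hex adapter, tube stub or arbor is shifted by more than 20 mm (distance of any of hex_adapter, tube_stub, arbor from where it was at the start of the episode above 0.02 m).
It also fails if it takes over 54 s, if anything falls off the work surface, if the arm or the gripper's body presses on something with over 40 N, if the wrist force passes 120 N, or if a joint passes its speed limit or range.

### The arm

A 6-joint arm with a two-finger parallel gripper is mounted at the origin on a cart in front of the work surface, level with it; the furniture and walls round the work are solid. World frame = base frame: x ahead of the robot, y to its left, z up, the work surface at z = 0. Lengths are in m, angles in rad, forces in N, time in s.
With the tool pointing down it reaches from about 0.275 to 0.875 m from the base axis. Payload 12.5 kg.
Tool frame: the origin (TCP) lies between the finger pads; the fingertips stand 17 mm ahead of it and the grasp point (between the pads) lies 2 mm behind it (env.tips_ahead is the distance from the TCP to the fingertips, in m); z points along the fingers, y is the line along which they close (so a half turn about z gives the same grasp; the last joint's range is limited). The gripper opens to 85 mm and grips with 20 to 120 N. Pads are 22 mm wide; open, the fingers measure 114 mm over their backs; the gripper's body (76 mm by 85 mm) begins 54 mm behind the grasp point. The pads swing forward as they close: fully open they stand 13 mm farther back than shut.
Start: joints at [-1.213, 0.351, 1.652, -0, 1.139, -0.085], TCP at [0.236, -0.497, 0.248] pointing down, gripper open.
Joint ranges: [-2.75, 2.75], [-0.79, 2.1], [0.01, 2.65], [-1.57, 4.71], [0.07, 3.14], [-2.87, 2.87]. Speed limits (rad/s): [2.22, 2.22, 2.79, 3.14, 3.14, 3.14].

### API

Orientations are given as a unit quaternion [x, y, z, w].
In Python, from station import env, viewer gives the robot as it stands.
- The arm moves only by the tool step_arm, never from a script. Its argument "deltas" is a list of rows, each an object of numbers: "x", "y", "z": the shift along the tool's x, y, z in mm; "ax", "ay", "az": the turn, a rotation vector about the tool's x, y, z in degrees; "gripper": the closure in counts, from 0 (fully open) to 255 (shut). In form: [{"x": .., "y": .., "z": .., "ax": .., "ay": .., "az": .., "gripper": ..}, ...]. A call has 1 to 12 rows; each row shifts and turns the commanded pose from where the row before left it, along the tool's axes as they then stand; what a row does not reach is not made up. A row lasts 1/10 s, in which the tool goes at most 50 mm and 8.59 degrees, less where a joint would pass 70% of its speed; a pose out of reach is approached as far as the arm can. A call is refused whole if a number of a shift passes 50 or a number of a turn 8.59, either way. A call with a gripper value outside its range is refused whole. The fingers move at their own pace and stop on an object; "newtons" is the grip in N (left out, the last holds). Time passes only in rows, so rows that do not move let the fingers close. It gives the time, the measured TCP pose, the force, the opening and the grip force at its end, in the units of the state.
- env.state(): the state, without advancing time (a new reading comes with each control period).
- viewer.grab_frame(name): name is "scene" or "side" or "wrist"; returns the picture (400x640x3 uint8, red, green, blue); there is no depth.
- viewer.get_calibration(name): a dict with "fx", "fy", "cx", "cy" (pixels), "origin" and "attitude" of the camera in the world; the wrist camera has in their place "T_tool_cam" (4x4, takes a point from camera to tool coordinates, whose origin is the TCP and whose axes are the flange's). Camera axes: x right, y down, z forward; pixel columns grow to the right and rows downward; lengths in m; the calibration is good to about 2 mm. A picture is of the moment at which its call begins: read the wrist's pose just before it. get_calibration takes no time and is no camera call.
- env.sign_off(): hands the job in; it is judged then, once.
The state is a dict: "time_s": time; "joint_positions": joint angles; "qvel": joint speeds; "joint_torque": joint torques, N m; "ee_pos": TCP position; "eef_rot": TCP orientation; "ft_force": force on the tool from outside, world axes, zero at the start; "ft_torque": the same for the moment, N m; "opening": finger opening in m; "finger_force": force on a finger pad.
Only numpy, scipy, OpenCV 4.12 (cv2) and the standard library are available. Lean on these libraries where they do the work, as an engineer would, in place of code of your own. Each camera call takes 0.05 s, during which the arm holds its last target. There are 200 camera calls.

## Working session

There is one attempt and no reset: what is moved stays moved. The work goes in short steps, Python scripts to look and compute and a tool call to move; the robot and the scene stay as the last step left them, time stands still between calls to the robot, and variables do not carry over. Pictures are saved under pics/ and viewed, at most 10 in all, crops included, and the job is handed in when it is done.

Besides the shell and the picture viewer there is one more tool, called after "Request:" as name(argument=value, ...), one argument or row to a line, values as JSON. step_arm: Moves the arm, as the interface text tells. Its arguments: {"type":"object","properties":{"deltas":{"type":"array","items":{"type":"object","properties":{"x":{"type":"number"},"y":{"type":"number"},"z":{"type":"number"},"ax":{"type":"number"},"ay":{"type":"number"},"az":{"type":"number"},"gripper":{"type":"number"}}}},"newtons":{"type":"number"}},"required":["deltas"]}

```bash
mkdir -p pics; python3 - <<'E'
from station import env, viewer
import cv2, numpy as np
for n in ["scene","side"]:
    im=viewer.grab_frame(n); cv2.imwrite(f"pics/{n}0.png",im[:,:,::-1])
    c=viewer.get_calibration(n); print(n,{k:np.round(v,4).tolist() for k,v in c.items()})
print(viewer.get_calibration("wrist"))
s=env.state(); print(s["ee_pos"],s["eef_rot"],s["time_s"],s["opening"])
E
```

```text
scene {'fx': 518.7927, 'fy': 518.7927, 'cx': 318.8897, 'cy': 200.1675, 'origin': [-0.3125, -0.5963, 0.6676], 'attitude': [0.7485, -0.4295, 0.262, -0.432]}
side {'fx': 500.9111, 'fy': 500.9111, 'cx': 307.5563, 'cy': 197.8531, 'origin': [0.4586, -0.945, 0.7307], 'attitude': [0.8935, -0.0641, 0.0239, -0.4438]}
{'fx': 329.0467327216186, 'fy': 329.0467327216186, 'cx': 324.48622193368806, 'cy': 200.7202434261651, 'T_tool_cam': array([[ 1.99800499e-04, -9.48520135e-01, -3.16716771e-01,
         8.08568155e-02],
       [ 9.99999979e-01,  2.04833482e-04,  1.74029705e-05,
        -7.30856893e-05],
       [ 4.83671310e-05, -3.16716768e-01,  9.48520156e-01,
        -1.26098069e-01],
       [ 0.00000000e+00,  0.00000000e+00,  0.00000000e+00,
         1.00000000e+00]])}
[ 0.23560218 -0.49669104  0.24782399] [ 9.75591370e-01  2.19593313e-01 -5.73790569e-05 -5.01548247e-04] 0.1 0.08553813969638648
```

View pics/scene0.png

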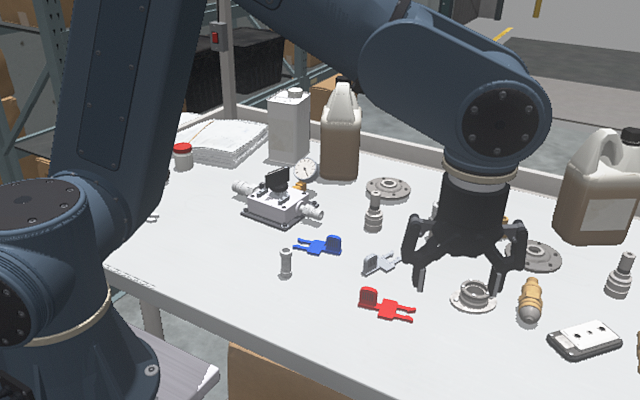

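View pics/side0.png

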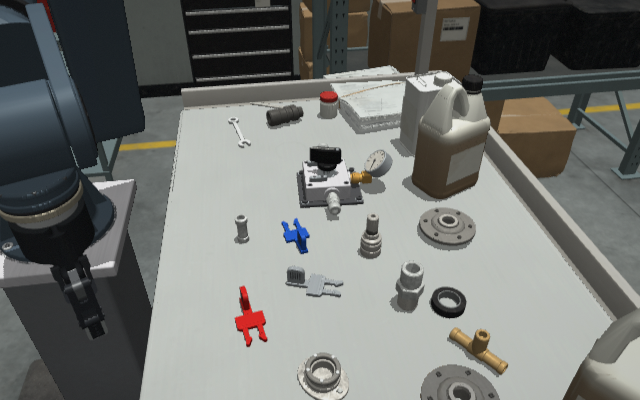

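The scene picture shows the valve near (275,200), the grey clip at (382,262) and the look-alikes at (320,245) blue and (385,305) red. In the side picture the valve is at (330,185), the clip at (315,282), the stub at (242,228), the arbor at (372,237) and the hex adapter at (410,285).

```bash
cat > h.py <<'E'
from station import env, viewer
import cv2, numpy as np
from scipy.spatial.transform import Rotation as R
def cam(n, s=None):
    c=viewer.get_calibration(n)
    if n=="wrist":
        s=s or env.state(); T=np.eye(4); T[:3,:3]=R.from_quat(s["eef_rot"]).as_matrix(); T[:3,3]=s["ee_pos"]
        T=T@c["T_tool_cam"]; return c,T[:3,:3],T[:3,3]
    return c,R.from_quat(c["attitude"]).as_matrix(),np.array(c["origin"])
def ray(C,uv,z):
    c,M,o=C; uv=np.atleast_2d(uv).astype(float)
    d=np.c_[(uv[:,0]-c["cx"])/c["fx"],(uv[:,1]-c["cy"])/c["fy"],np.ones(len(uv))]@M.T
    return o+d*((z-o[2])/d[:,2])[:,None]
def proj(C,P):
    c,M,o=C; q=(np.atleast_2d(P)-o)@M
    return np.c_[q[:,0]/q[:,2]*c["fx"]+c["cx"],q[:,1]/q[:,2]*c["fy"]+c["cy"]]
E
python3 - <<'E'
from h import *
C=cam("side"); print(C[1].round(2))
for n,uv,z in [("stub",(242,241),0),("arbor",(371,253),0),("hex",(410,303),0),("clip root",(320,287),0.008),("clip tips",(342,287),.008),("tab top",(296,268),.044),
 ("handle top",(325,149),.116),("plate front l",(303,207),0.0),("plate front r",(362,203),0),("plate back l",(304,171),0),("blue",(296,238),0.01),("red",(250,322),.01)]:
    print(n,ray(C,uv,z)[0].round(3))
s=env.state(); print(R.from_quat(s["eef_rot"]).as_matrix().round(3))
E
python3 - <<'E'
import cv2
a=cv2.imread("pics/side0.png")[130:320,220:440]; cv2.imwrite("pics/crop1.png",cv2.resize(a,None,fx=3,fy=3,interpolation=cv2.INTER_CUBIC))
E
```

```text
[[ 0.99 -0.09  0.1 ]
 [-0.14 -0.6   0.79]
 [-0.01 -0.8  -0.6 ]]
stub [ 0.417 -0.122  0.   ]
arbor [ 0.685 -0.201  0.   ]
hex [ 0.725 -0.345  0.   ]
clip root [ 0.563 -0.287  0.008]
clip tips [ 0.605 -0.293  0.008]
tab top [ 0.52  -0.265  0.044]
handle top [0.625 0.038 0.116]
plate front l [ 0.563 -0.024  0.   ]
plate front r [ 0.704 -0.031  0.   ]
plate back l [0.585 0.125 0.   ]
blue [ 0.533 -0.141  0.01 ]
red [ 0.425 -0.353  0.01 ]
[[ 0.904  0.428 -0.   ]
 [ 0.428 -0.904  0.001]
 [ 0.    -0.001 -1.   ]]
```

View pics/crop1.png

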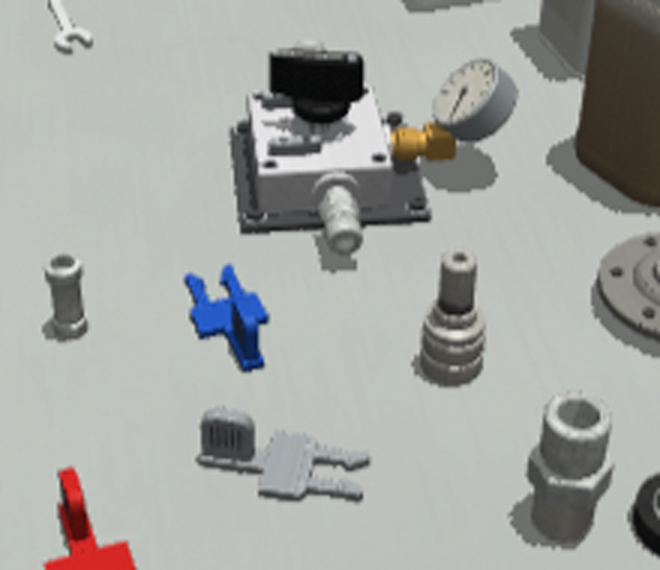

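The crop shows the valve's open front facing the robot (−x) and the gauge towards +x. The handle bar lies roughly along x, the clip is nearly parallel to the valve, and its prongs point towards +x. I'll move the wrist camera over the valve.

Request:
step_arm(
  deltas=[
    {"x":44,"y":-23},
    {"x":44,"y":-23},
    {"x":44,"y":-23},
    {"x":44,"y":-23},
    {"x":44,"y":-23},
    {"x":44,"y":-23},
    {"x":44,"y":-23},
    {"x":44,"y":-23},
    {"x":44,"y":-23},
    {"x":44,"y":-23},
    {"x":44,"y":-23},
    {},
  ],
)

```text
invalid input
```

```bash
cat > snap.py <<'E'
from h import *; import sys,pickle
s=env.state(); im=viewer.grab_frame("wrist")[:,:,::-1]; n=sys.argv[1]
cv2.imwrite(f"pics/{n}.png",im); pickle.dump({k:s[k] for k in("ee_pos","eef_rot")},open(f"pics/{n}.pkl","wb"))
print(s["time_s"],np.round(s["ee_pos"],4),np.round(R.from_quat(s["eef_rot"]).as_matrix()[:,0],3),np.round(s["ft_force"],1),s["opening"])
E
python3 snap.py w1
```

```text
0.1 [ 0.2356 -0.4967  0.2478] [0.904 0.428 0.   ] [-0.  -0.4  0.4] 0.08553813969638648
```

View pics/w1.png

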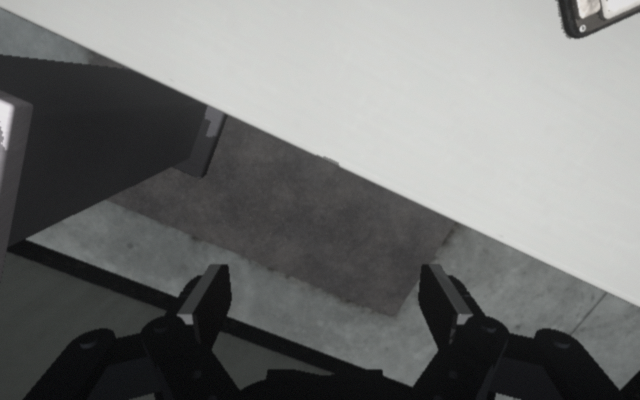

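The picture is still from the start pose, with the fingers at the bottom and the bench edge across it, because the move was refused. I'll write complete rows.

Request:
step_arm(
  deltas=[
    {"x":44,"y":-23,"z":0,"ax":0,"ay":0,"az":0,"gripper":0},
    {"x":44,"y":-23,"z":0,"ax":0,"ay":0,"az":0,"gripper":0},
    {"x":44,"y":-23,"z":0,"ax":0,"ay":0,"az":0,"gripper":0},
    {"x":44,"y":-23,"z":0,"ax":0,"ay":0,"az":0,"gripper":0},
    {"x":44,"y":-23,"z":0,"ax":0,"ay":0,"az":0,"gripper":0},
    {"x":44,"y":-23,"z":0,"ax":0,"ay":0,"az":0,"gripper":0},
    {"x":44,"y":-23,"z":0,"ax":0,"ay":0,"az":0,"gripper":0},
    {"x":44,"y":-23,"z":0,"ax":0,"ay":0,"az":0,"gripper":0},
    {"x":44,"y":-23,"z":0,"ax":0,"ay":0,"az":0,"gripper":0},
    {"x":44,"y":-23,"z":0,"ax":0,"ay":0,"az":0,"gripper":0},
    {"x":44,"y":-23,"z":0,"ax":0,"ay":0,"az":0,"gripper":0},
    {"x":0,"y":0,"z":0,"ax":0,"ay":0,"az":0,"gripper":0},
  ],
)

```text
time_s: 1.35
ee_pos: [0.5667, -0.0568, 0.2478]
eef_rot: [0.975, 0.222, 0.0, -0.0]
ft_force: [-0.5, -1.0, -0.7]
opening: 0.0854
finger_force: 0.0
```

```bash
python3 snap.py w2
```

```text
1.35 [ 0.5667 -0.0568  0.2478] [0.902 0.433 0.001] [-0.5 -1.  -0.7] 0.08542846127265204
```

View pics/w2.png

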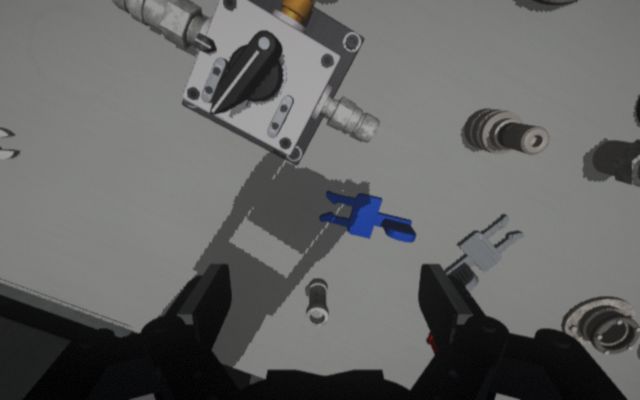

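The wrist picture shows the valve deck centred near (265,85). The handle nose is at (213,110), its tail at (265,38), and the index pointer at (207,43). The clip's root is at (480,250) with prong tips at (515,225).

```bash
python3 - <<'E'
from h import *; import pickle
s=pickle.load(open("pics/w2.pkl","rb")); C=cam("wrist",s)
def p(uv,z): return ray(C,uv,z)[0].round(4)
n,t=p((212,111),.116),p((266,36),.116); print("nose",n,"tail",t,np.degrees(np.arctan2(*(n-t)[1::-1])))
d=(n-t)/np.linalg.norm(n-t); print("axis",t+d*.033,n-d*.041)
print("idx tip",p((213,46),.066),"idx outer",p((195,36),.066))
for q in [(192,93),(295,153),(326,60),(229,3)]: print("screw",p(q,.05))
print("clip root",p((480,250),.008),p((504,220),.008),p((519,235),.008))
im=cv2.imread("pics/w2.png"); print(im[85,200],im[140,290],im[60,300],im[150,30],im[20,250])
m=(im.min(2)>170).astype(np.uint8); m[:, :170]=0; m[:,380:]=0; m[200:]=0
cs,_=cv2.findContours(m,0,2); c=max(cs,key=cv2.contourArea); print(cv2.contourArea(c),cv2.minAreaRect(c), cv2.approxPolyDP(c,6,True)[:,0].tolist())
E
```

```text
nose [0.5897 0.049  0.116 ] tail [0.6549 0.0317 0.116 ] 165.139710089915
axis [0.62300372 0.04016328 0.116     ] [0.62932872 0.03848502 0.116     ]
idx tip [0.6312 0.0799 0.066 ] idx outer [0.6319 0.0962 0.066 ]
screw [0.5843 0.0894 0.05  ]
screw [ 0.5744 -0.0205  0.05  ]
screw [ 0.6642 -0.0113  0.05  ]
screw [0.6689 0.0841 0.05  ]
clip root [ 0.5548 -0.275   0.008 ] [ 0.6005 -0.2783  0.008 ] [ 0.5922 -0.3062  0.008 ]
[158 159 159] [115 114 115] [159 159 160] [124 127 127] [157 155 156]Traceback (most recent call last):
  File "<stdin>", line 11, in <module>
ValueError: max() iterable argument is empty
```

Request:
step_arm(
  deltas=[
    {"x":32,"y":-20,"z":0,"ax":0,"ay":0,"az":0,"gripper":0},
    {"x":32,"y":-20,"z":0,"ax":0,"ay":0,"az":0,"gripper":0},
    {"x":31,"y":-20,"z":0,"ax":0,"ay":0,"az":0,"gripper":0},
    {"x":0,"y":0,"z":0,"ax":0,"ay":0,"az":-8.5,"gripper":0},
    {"x":0,"y":0,"z":0,"ax":0,"ay":0,"az":-8.5,"gripper":0},
    {"x":0,"y":0,"z":0,"ax":0,"ay":0,"az":-8.5,"gripper":0},
    {"x":0,"y":0,"z":0,"ax":0,"ay":0,"az":-8.5,"gripper":0},
    {"x":0,"y":0,"z":0,"ax":0,"ay":0,"az":-8.5,"gripper":0},
    {"x":0,"y":0,"z":0,"ax":0,"ay":0,"az":-8.5,"gripper":0},
    {"x":0,"y":0,"z":0,"ax":0,"ay":0,"az":-8.5,"gripper":0},
    {"x":0,"y":0,"z":0,"ax":0,"ay":0,"az":-8.5,"gripper":0},
    {"x":0,"y":0,"z":0,"ax":0,"ay":0,"az":-8.5,"gripper":0},
  ],
)

```text
time_s: 2.6
ee_pos: [0.6242, 0.0325, 0.2481]
eef_rot: [0.628, 0.778, -0.0, -0.0]
ft_force: [-0.6, 0.0, -0.6]
opening: 0.0856
finger_force: 0.0
```

Request:
step_arm(
  deltas=[
    {"x":0,"y":0,"z":0,"ax":0,"ay":0,"az":-8.5,"gripper":0},
    {"x":0,"y":0,"z":0,"ax":0,"ay":0,"az":-8.5,"gripper":0},
    {"x":0,"y":0,"z":0,"ax":0,"ay":0,"az":-8.5,"gripper":0},
    {"x":0,"y":0,"z":0,"ax":0,"ay":0,"az":-8.5,"gripper":0},
    {"x":0,"y":0,"z":0,"ax":0,"ay":0,"az":-8.5,"gripper":0},
    {"x":0,"y":0,"z":0,"ax":0,"ay":0,"az":-8.5,"gripper":0},
    {"x":0,"y":0,"z":0,"ax":0,"ay":0,"az":-8.5,"gripper":0},
    {"x":0,"y":0,"z":0,"ax":0,"ay":0,"az":0,"gripper":0},
  ],
)

```text
time_s: 3.4
ee_pos: [0.6243, 0.0327, 0.2482]
eef_rot: [0.161, 0.987, -0.0, -0.0]
ft_force: [-0.1, 0.0, -0.3]
opening: 0.0855
finger_force: 0.0
```

```bash
python3 snap.py w3; python3 - <<'E'
import cv2
a=cv2.imread("pics/w3.png")[40:340,120:520]; cv2.imwrite("pics/w3c.png",cv2.resize(a,None,fx=2,fy=2,interpolation=cv2.INTER_CUBIC))
E
```

```text
3.4 [0.6243 0.0327 0.2482] [-0.948  0.318  0.   ] [-0.1  0.  -0.3] 0.08547027210378792
```

View pics/w3c.png

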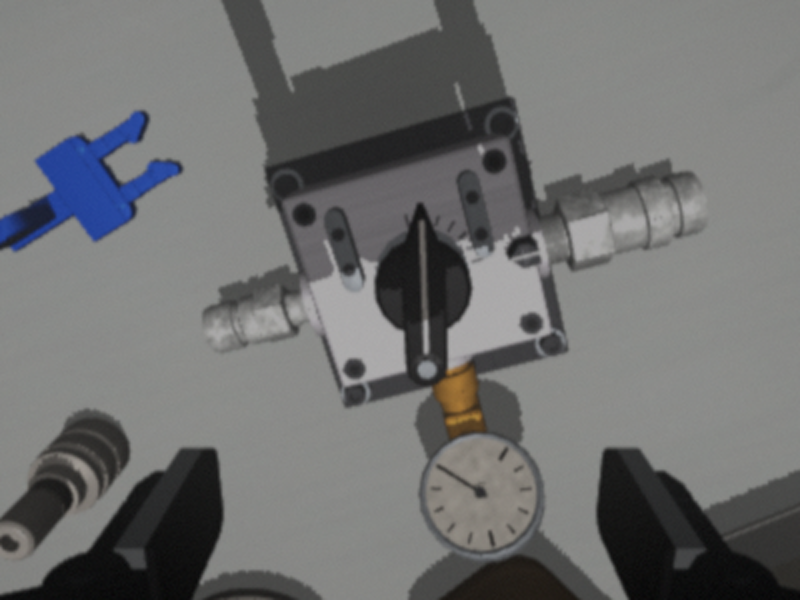

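The crop shows the nose at (420,205), the tail end at (427,382) and the index pointer at (523,250). The deck screws are at (304,214), (494,160), (531,322) and (354,369), and the two rails lie to the left and right of the front half.

```bash
python3 - <<'E'
from h import *; import pickle
s=pickle.load(open("pics/w3.pkl","rb")); C=cam("wrist",s)
def p(x,y,z): return ray(C,(x/2+120,y/2+40),z)[0]
ang=lambda v:np.degrees(np.arctan2(v[1],v[0]))
n,t=p(420,205,.116),p(427,382,.116); d=(n-t)/np.linalg.norm(n-t)
l0,l1=p(421,218,.116),p(428,352,.116)
print("len",np.linalg.norm(n-t),"yaw",ang(d),ang(l0-l1),"axis",(t+d*.033).round(4),(n-d*.041).round(4))
S=np.array([p(*q,.05) for q in [(304,214),(494,160),(531,322),(354,369)]]) # -x-y, -x+y, +x+y, +x-y
print(S.round(4)); m=S.mean(0)
yx=ang(S[2]+S[3]-S[0]-S[1]); yy=ang(S[1]+S[2]-S[0]-S[3])
print("yaw x",yx,"yaw y",yy-90,"sizes",[np.linalg.norm(S[i]-S[(i+1)%4]).round(4) for i in range(4)])
ps=np.radians((yx+yy-90)/2); print("origin", m[:2]+.0025*np.array([np.cos(ps),np.sin(ps)]))
i=p(508,253,.066); print("idx",i, ang(p(540,246,.066)-i)-90)
r=[p(*q,.062) for q in [(333,208),(352,288),(465,172),(484,252)]]; print("rails",ang(r[1]-r[0]),ang(r[3]-r[2]),((r[0]+r[2])/2).round(4),((r[1]+r[3])/2).round(4),np.linalg.norm(r[0]-r[1]))
h=p(423,285,.080); print("hub centre",h)
E
```

```text
len 0.07525968439840222 yaw 164.01761431815814 164.75502468975859 axis [0.6248 0.0387 0.116 ] [0.6235 0.039  0.116 ]
[[ 0.5797 -0.0073  0.05  ]
 [ 0.5846  0.0887  0.05  ]
 [ 0.6695  0.0839  0.05  ]
 [ 0.665  -0.0123  0.05  ]]
yaw x -3.249464595708856 yaw y -2.7865757522906307 sizes [np.float64(0.0961), np.float64(0.085), np.float64(0.0963), np.float64(0.0855)]
origin [0.62717642 0.03811658]
idx [0.62637814 0.08140811 0.066     ] -5.860868700951599
rails -7.148921962246745 -3.4907686864100116 [0.5821 0.0412 0.062 ] [0.6216 0.0375 0.062 ] 0.040013378146749566
hub centre [0.62477659 0.03895088 0.08      ]
```

Request:
step_arm(
  deltas=[
    {"x":1,"y":6,"z":10,"ax":0,"ay":0,"az":-3,"gripper":0},
    {"x":0,"y":0,"z":36,"ax":0,"ay":0,"az":0,"gripper":0},
    {"x":0,"y":0,"z":36,"ax":0,"ay":0,"az":0,"gripper":0},
    {"x":0,"y":0,"z":36,"ax":0,"ay":0,"az":0,"gripper":0},
    {"x":0,"y":0,"z":24,"ax":0,"ay":0,"az":0,"gripper":0},
    {"x":0,"y":0,"z":0,"ax":0,"ay":0,"az":0,"gripper":120},
    {"x":0,"y":0,"z":0,"ax":0,"ay":0,"az":0,"gripper":255},
    {"x":0,"y":0,"z":0,"ax":0,"ay":0,"az":0,"gripper":255},
    {"x":0,"y":0,"z":0,"ax":0,"ay":0,"az":0,"gripper":255},
    {"x":0,"y":0,"z":0,"ax":0,"ay":0,"az":0,"gripper":255},
    {"x":0,"y":0,"z":0,"ax":0,"ay":0,"az":0,"gripper":255},
  ],
  newtons=40,
)

```text
time_s: 4.55
ee_pos: [0.626, 0.0388, 0.1079]
eef_rot: [0.136, 0.991, -0.001, 0.001]
ft_force: [-3.8, -8.4, 8.8]
opening: 0.0171
finger_force: 42.4
```

Request:
step_arm(
  deltas=[
    {"x":0,"y":0,"z":0,"ax":0,"ay":0,"az":6,"gripper":255},
    {"x":0,"y":0,"z":0,"ax":0,"ay":0,"az":8,"gripper":255},
    {"x":0,"y":0,"z":0,"ax":0,"ay":0,"az":8,"gripper":255},
    {"x":0,"y":0,"z":0,"ax":0,"ay":0,"az":8,"gripper":255},
    {"x":0,"y":0,"z":0,"ax":0,"ay":0,"az":8,"gripper":255},
    {"x":0,"y":0,"z":0,"ax":0,"ay":0,"az":8,"gripper":255},
    {"x":0,"y":0,"z":0,"ax":0,"ay":0,"az":8,"gripper":255},
    {"x":0,"y":0,"z":0,"ax":0,"ay":0,"az":8,"gripper":255},
    {"x":0,"y":0,"z":0,"ax":0,"ay":0,"az":8,"gripper":255},
    {"x":0,"y":0,"z":0,"ax":0,"ay":0,"az":7.5,"gripper":255},
    {"x":0,"y":0,"z":0,"ax":0,"ay":0,"az":0,"gripper":255},
    {"x":0,"y":0,"z":0,"ax":0,"ay":0,"az":0,"gripper":255},
  ],
)

```text
time_s: 5.75
ee_pos: [0.6275, 0.0398, 0.1079]
eef_rot: [0.726, 0.687, 0.002, 0.002]
ft_force: [7.3, -0.3, 1.6]
opening: 0.0173
finger_force: 41.6
```

Request:
step_arm(
  deltas=[
    {"x":0,"y":0,"z":0,"ax":0,"ay":0,"az":0,"gripper":0},
    {"x":0,"y":0,"z":0,"ax":0,"ay":0,"az":0,"gripper":0},
    {"x":0,"y":0,"z":0,"ax":0,"ay":0,"az":0,"gripper":0},
    {"x":0,"y":0,"z":-30,"ax":0,"ay":0,"az":0,"gripper":0},
    {"x":0,"y":0,"z":-40,"ax":0,"ay":0,"az":0,"gripper":0},
    {"x":0,"y":0,"z":-40,"ax":0,"ay":0,"az":0,"gripper":0},
    {"x":0,"y":0,"z":-30,"ax":0,"ay":0,"az":0,"gripper":0},
    {"x":0,"y":0,"z":0,"ax":0,"ay":0,"az":0,"gripper":0},
  ],
)

```text
time_s: 6.55
ee_pos: [0.6272, 0.04, 0.251]
eef_rot: [0.726, 0.688, 0.003, 0.003]
ft_force: [-0.0, 0.3, -1.1]
opening: 0.0858
finger_force: 0.0
```

```bash
python3 snap.py w4; python3 - <<'E'
import cv2
a=cv2.imread("pics/w4.png")[40:340,120:520]; cv2.imwrite("pics/w4c.png",cv2.resize(a,None,fx=2,fy=2,interpolation=cv2.INTER_CUBIC))
E
```

```text
6.55 [0.6272 0.04   0.251 ] [0.055 0.999 0.   ] [-0.   0.3 -1.1] 0.085766584829544
```

View pics/w4c.png

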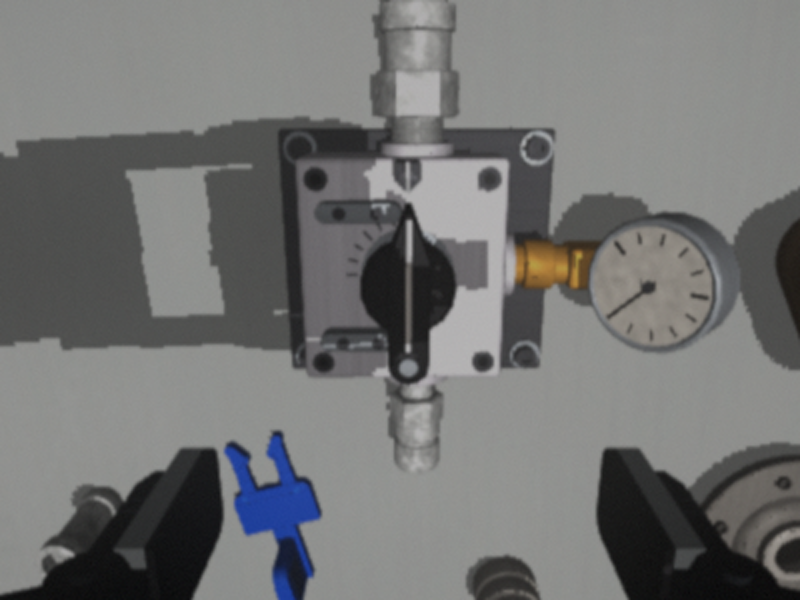

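The crop shows the nose white line and the index line both on column 408, which is the camera's principal column, so there is no parallax. The handle is on its mark. Next is the clip.

Request:
step_arm(
  deltas=[
    {"x":-44,"y":-11,"z":0,"ax":0,"ay":0,"az":0,"gripper":0},
    {"x":-44,"y":-11,"z":0,"ax":0,"ay":0,"az":0,"gripper":0},
    {"x":-44,"y":-11,"z":0,"ax":0,"ay":0,"az":0,"gripper":0},
    {"x":-44,"y":-11,"z":0,"ax":0,"ay":0,"az":0,"gripper":0},
    {"x":-44,"y":-11,"z":0,"ax":0,"ay":0,"az":0,"gripper":0},
    {"x":-44,"y":-11,"z":0,"ax":0,"ay":0,"az":0,"gripper":0},
    {"x":-44,"y":-14,"z":0,"ax":0,"ay":0,"az":0,"gripper":0},
    {"x":0,"y":0,"z":0,"ax":0,"ay":0,"az":8.5,"gripper":0},
    {"x":0,"y":0,"z":0,"ax":0,"ay":0,"az":8.5,"gripper":0},
    {"x":0,"y":0,"z":0,"ax":0,"ay":0,"az":8.5,"gripper":0},
    {"x":0,"y":0,"z":0,"ax":0,"ay":0,"az":8.5,"gripper":0},
    {"x":0,"y":0,"z":0,"ax":0,"ay":0,"az":8.5,"gripper":0},
  ],
)

```text
time_s: 7.8
ee_pos: [0.5284, -0.2629, 0.2446]
eef_rot: [0.927, 0.375, -0.001, -0.001]
ft_force: [-1.2, 0.0, -0.1]
opening: 0.0851
finger_force: 0.0
```

Request:
step_arm(
  deltas=[
    {"x":0,"y":0,"z":0,"ax":0,"ay":0,"az":8.5,"gripper":0},
    {"x":0,"y":0,"z":0,"ax":0,"ay":0,"az":8.5,"gripper":0},
    {"x":0,"y":0,"z":0,"ax":0,"ay":0,"az":8.5,"gripper":0},
    {"x":0,"y":0,"z":0,"ax":0,"ay":0,"az":8.5,"gripper":0},
    {"x":0,"y":0,"z":0,"ax":0,"ay":0,"az":8.5,"gripper":0},
    {"x":0,"y":0,"z":0,"ax":0,"ay":0,"az":8.5,"gripper":0},
    {"x":0,"y":0,"z":0,"ax":0,"ay":0,"az":8.5,"gripper":0},
    {"x":0,"y":0,"z":0,"ax":0,"ay":0,"az":0,"gripper":0},
  ],
)

```text
time_s: 8.6
ee_pos: [0.5285, -0.2629, 0.2448]
eef_rot: [0.991, -0.133, -0.001, -0.001]
ft_force: [0.2, 0.2, -0.2]
opening: 0.0853
finger_force: 0.0
```

```bash
python3 snap.py w5; python3 - <<'E'
from h import *; import pickle
s=pickle.load(open("pics/w4.pkl","rb")); C=cam("wrist",s)
p=lambda x,y,z: ray(C,(x/2+120,y/2+40),z)[0]
ang=lambda v:np.degrees(np.arctan2(v[1],v[0]))
S=np.array([p(*q,.05) for q in [(323,362),(315,179),(490,179),(483,362)]])
yx=ang(S[2]+S[3]-S[0]-S[1]); yy=ang(S[1]+S[2]-S[0]-S[3])-90; ps=np.radians(yx)
print(yx,yy,S.mean(0)[:2]+.0025*np.array([np.cos(ps),np.sin(ps)]),np.linalg.norm(S[0]-S[1]),np.linalg.norm(S[1]-S[2]))
n,t=p(408,204,.116),p(408,381,.116); d=(n-t)/np.linalg.norm(n-t); print(ang(d)-90,t+.033*d,n-.041*d)
a=cv2.imread("pics/w5.png")[40:340,120:520]; cv2.imwrite("pics/w5c.png",cv2.resize(a,None,fx=2,fy=2,interpolation=cv2.INTER_CUBIC))
E
```

```text
8.6 [ 0.5285 -0.2629  0.2448] [ 0.965 -0.263 -0.002] [ 0.2  0.2 -0.2] 0.08527301854579937
-3.22471668086776 -3.134926759135354 [0.6281671  0.03699916] 0.09616852969968621 0.08552742311977742
-3.1427096216698374 [0.62805773 0.03967933 0.116     ] [0.62816534 0.04163924 0.116     ]
```

View pics/w5c.png

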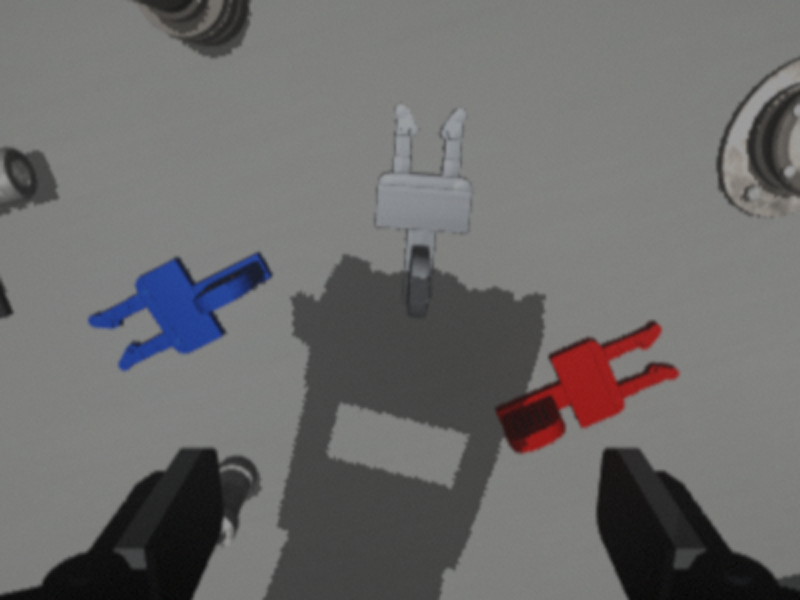

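The picture shows the clip upright in the image, with prong tips at (403,104) and (460,111). Its root corners are (381,174), (471,180), (375,229) and (469,235), and the tab top runs from (421,247) to (417,315).

```bash
python3 - <<'E'
from h import *; import pickle
s=pickle.load(open("pics/w5.pkl","rb")); C=cam("wrist",s)
p=lambda x,y,z: ray(C,(x/2+120,y/2+40),z)[0]
ang=lambda v:np.degrees(np.arctan2(v[1],v[0]))
im=cv2.imread("pics/w5.png"); h=cv2.cvtColor(im,cv2.COLOR_BGR2HSV)
F=np.array([p(381,174,.008),p(471,180,.008),p(375,229,.008),p(469,235,.008)]); T=np.array([p(403,104,.006),p(460,111,.006)])
f,b,t=F[:2].mean(0),F[2:].mean(0),T.mean(0)
print("widths",np.linalg.norm(F[0]-F[1]),np.linalg.norm(F[2]-F[3]),"len",np.linalg.norm(f-b),np.linalg.norm(t-b))
print("yaw",ang(t-b),ang(f-b),ang(F[0]-F[1])-90,ang(F[2]-F[3])-90,ang(T[0]-T[1])-90)
y=np.radians(ang(t-b)); e=np.array([np.cos(y),np.sin(y)])
for q,x in((t,24),(f,-12),(b,-42)): print("tab from",x,(q[:2]+e*(-67-x)/1000).round(4))
print("tab top ends",p(421,252,.042),p(417,312,.04), ang(p(421,252,.042)-p(417,312,.042)))
M=R.from_quat(s["eef_rot"]).as_matrix()
print("tool a",ang(M[:,0]),M.T@(np.r_[b[:2]+e*-.025,.032]-s["ee_pos"])*1000)
E
```

```text
widths 0.04886532810828718 0.0523992636983566 len 0.030114699349251366 0.06601330682482028
yaw -19.260854496148532 -19.00701324477142 -18.993169963428713 -18.928379977366035 -21.90395767379637
tab from 24 [ 0.5141 -0.2649]
tab from -12 [ 0.5143 -0.2648]
tab from -42 [ 0.5141 -0.2649]
tab top ends [ 0.53441755 -0.2710494   0.042     ] [ 0.50336062 -0.26062664  0.04      ] -18.661454610120444
tool a -15.262152032513917 [-12.78134768   5.862444   212.82477435]
```

Request:
step_arm(
  deltas=[
    {"x":-13,"y":6,"z":10,"ax":0,"ay":0,"az":3.8,"gripper":0},
    {"x":0,"y":0,"z":45,"ax":0,"ay":0,"az":0,"gripper":0},
    {"x":0,"y":0,"z":45,"ax":0,"ay":0,"az":0,"gripper":0},
    {"x":0,"y":0,"z":45,"ax":0,"ay":0,"az":0,"gripper":0},
    {"x":0,"y":0,"z":40,"ax":0,"ay":0,"az":0,"gripper":0},
    {"x":0,"y":0,"z":26,"ax":0,"ay":0,"az":0,"gripper":0},
    {"x":0,"y":0,"z":0,"ax":0,"ay":0,"az":0,"gripper":130},
    {"x":0,"y":0,"z":0,"ax":0,"ay":0,"az":0,"gripper":255},
    {"x":0,"y":0,"z":0,"ax":0,"ay":0,"az":0,"gripper":255},
    {"x":0,"y":0,"z":0,"ax":0,"ay":0,"az":0,"gripper":255},
    {"x":0,"y":0,"z":0,"ax":0,"ay":0,"az":0,"gripper":255},
    {"x":0,"y":0,"z":0,"ax":0,"ay":0,"az":0,"gripper":255},
  ],
  newtons=80,
)

```text
time_s: 9.85
ee_pos: [0.5154, -0.2659, 0.0365]
eef_rot: [0.986, -0.164, 0.001, 0.0]
ft_force: [-1.5, 2.0, 7.7]
opening: 0.0086
finger_force: 78.0
```

Request:
step_arm(
  deltas=[
    {"x":0,"y":0,"z":-20,"ax":0,"ay":0,"az":0,"gripper":255},
    {"x":0,"y":0,"z":-35,"ax":0,"ay":0,"az":0,"gripper":255},
    {"x":0,"y":0,"z":-35,"ax":0,"ay":0,"az":0,"gripper":255},
    {"x":0,"y":0,"z":-30,"ax":0,"ay":0,"az":0,"gripper":255},
    {"x":-10,"y":-20,"z":0,"ax":0,"ay":0,"az":0,"gripper":255},
    {"x":-20,"y":-40,"z":0,"ax":0,"ay":0,"az":0,"gripper":255},
    {"x":-20,"y":-40,"z":0,"ax":0,"ay":0,"az":0,"gripper":255},
    {"x":-20,"y":-40,"z":0,"ax":0,"ay":0,"az":0,"gripper":255},
    {"x":-20,"y":-40,"z":0,"ax":0,"ay":0,"az":0,"gripper":255},
    {"x":-20,"y":-40,"z":0,"ax":0,"ay":0,"az":0,"gripper":255},
    {"x":-20,"y":-40,"z":0,"ax":0,"ay":0,"az":0,"gripper":255},
    {"x":-14,"y":-22,"z":0,"ax":0,"ay":0,"az":0,"gripper":255},
  ],
)

```text
time_s: 11.05
ee_pos: [0.4694, 0.0504, 0.1556]
eef_rot: [0.987, -0.164, 0.0, -0.0]
ft_force: [0.8, -0.9, -2.3]
opening: 0.0082
finger_force: 78.2
```

Request:
step_arm(
  deltas=[
    {"x":0,"y":0,"z":0,"ax":0,"ay":0,"az":-7.9,"gripper":255},
    {"x":0,"y":0,"z":0,"ax":0,"ay":0,"az":-7.9,"gripper":255},
    {"x":0,"y":0,"z":0,"ax":0,"ay":0,"az":0,"gripper":255},
    {"x":0,"y":0,"z":0,"ax":0,"ay":0,"az":0,"gripper":255},
  ],
)

```text
time_s: 11.45
ee_pos: [0.4701, 0.0478, 0.1555]
eef_rot: [1.0, -0.029, 0.0, 0.0]
ft_force: [-0.0, -0.4, -1.6]
opening: 0.0083
finger_force: 78.2
```

```bash
python3 snap.py w6; python3 - <<'E'
from h import *
a=cv2.imread("pics/w6.png")[0:300,120:520]; a=cv2.resize(a,(800,600),interpolation=cv2.INTER_CUBIC)
b=viewer.grab_frame("side")[:,:,::-1]; cv2.imwrite("pics/side6.png",b)
print(proj(cam("side"),[env.state()["ee_pos"]]))
cv2.imwrite("pics/w6c.png",a)
E
```

```text
11.45 [0.4701 0.0478 0.1555] [ 0.998 -0.059  0.   ] [-0.  -0.4 -1.6] 0.008292190241251223
[[256.66413498 137.5398182 ]]
```

View pics/w6c.png

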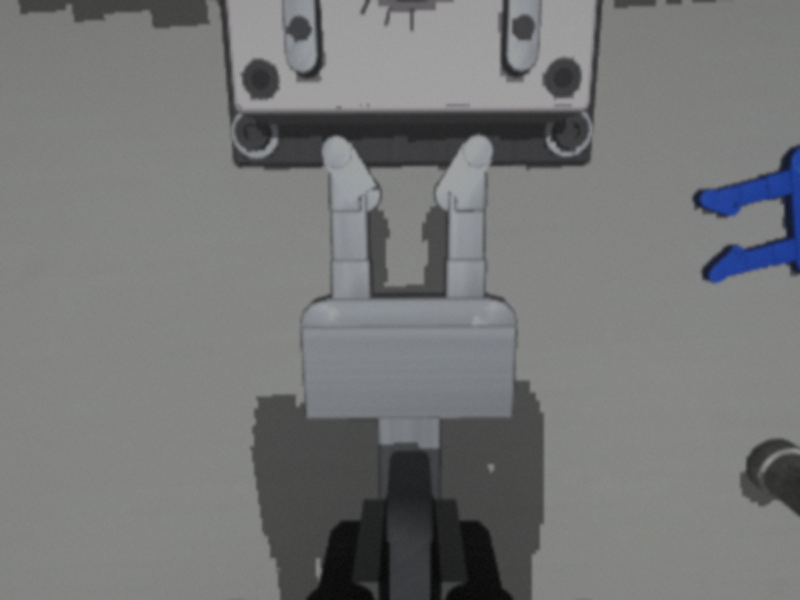

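The picture shows the clip held straight at columns 303–516, with tips at (337,150) and (478,150). The valve's two rail ends are ahead at (304,68) and (521,68).

```bash
python3 - <<'E'
from h import *; import pickle
s=pickle.load(open("pics/w6.pkl","rb")); C=cam("wrist",s); M=R.from_quat(s["eef_rot"]).as_matrix()
p=lambda x,y,z: ((ray(C,(x/2+120,y/2),z)[0]-s["ee_pos"])@M*1000)   # tool mm
for dz in(0,.004,-.004):
    zt=s["ee_pos"][2]-.0365+.008+dz
    F=[p(*q,zt) for q in [(303,325),(516,325),(306,416),(513,416)]]; T=[p(337,138,zt),p(478,138,zt)]
    print(dz,"w",(F[1]-F[0])[1].round(1),(F[3]-F[2])[1].round(1),"x front/back/tip",[((a[0]+b[0])/2).round(1) for a,b in((F[0],F[1]),(F[2],F[3]),T)],"y",[((a[1]+b[1])/2).round(2) for a,b in((F[0],F[1]),(F[2],F[3]),T)],"tipw",(T[1]-T[0])[1].round(1))
r=[p(304,74,.062),p(521,73,.062),p(299,28,.062),p(523,27,.062)]; sc=[p(261,77,.05),p(562,76,.05)]
print("rail ends",np.round(r,1).tolist(),"screws",np.round(sc,1).tolist())
v=(np.r_[.627,.0387,.05]-s["ee_pos"])@M*1000; print("stem est in tool",v.round(1),"tool yaw",np.degrees(np.arctan2(M[1,0],M[0,0])))
E
```

```text
0 w 50.8 51.6 x front/back/tip [np.float64(48.5), np.float64(25.4), np.float64(89.9)] y [np.float64(0.32), np.float64(0.34), np.float64(-0.13)] tipw 30.8
0.004 w 49.5 50.3 x front/back/tip [np.float64(49.3), np.float64(26.9), np.float64(89.7)] y [np.float64(0.32), np.float64(0.33), np.float64(-0.12)] tipw 30.0
-0.004 w 52.1 53.0 x front/back/tip [np.float64(47.6), np.float64(24.0), np.float64(90.2)] y [np.float64(0.33), np.float64(0.34), np.float64(-0.14)] tipw 31.6
rail ends [[111.7, -31.5, 93.5], [112.0, 34.0, 93.5], [124.0, -32.3, 93.5], [124.3, 33.9, 93.5]] screws [[112.5, -46.9, 105.5], [112.8, 48.9, 105.5]]
stem est in tool [ 1.572e+02 -1.000e-01  1.055e+02] tool yaw -3.3611666856758893
```

Request:
step_arm(
  deltas=[
    {"x":0,"y":0.8,"z":20,"ax":0,"ay":0,"az":0,"gripper":255},
    {"x":0,"y":0,"z":25,"ax":0,"ay":0,"az":0,"gripper":255},
    {"x":0,"y":0,"z":20.5,"ax":0,"ay":0,"az":0,"gripper":255},
    {"x":0,"y":0,"z":0,"ax":0,"ay":0,"az":0,"gripper":255},
    {"x":8,"y":0,"z":0,"ax":0,"ay":0,"az":0,"gripper":255},
    {"x":10,"y":0,"z":0,"ax":0,"ay":0,"az":0,"gripper":255},
    {"x":10,"y":0,"z":0,"ax":0,"ay":0,"az":0,"gripper":255},
    {"x":10,"y":0,"z":0,"ax":0,"ay":0,"az":0,"gripper":255},
    {"x":10,"y":0,"z":0,"ax":0,"ay":0,"az":0,"gripper":255},
    {"x":7,"y":0,"z":0,"ax":0,"ay":0,"az":0,"gripper":255},
    {"x":0,"y":0,"z":0,"ax":0,"ay":0,"az":0,"gripper":255},
  ],
  newtons=100,
)

```text
time_s: 12.65
ee_pos: [0.526, 0.044, 0.0898]
eef_rot: [1.0, -0.027, 0.0, -0.0]
ft_force: [-0.2, 0.3, -1.3]
opening: 0.0081
finger_force: 101.2
```

```bash
python3 snap.py w7; python3 - <<'E'
from h import *
v=viewer.grab_frame("side")[:,:,::-1]; a=cv2.resize(v[120:220,240:400],(800,500),interpolation=cv2.INTER_CUBIC)
cv2.imwrite("pics/s7c.png",a)
s=env.state(); print(s["ee_pos"],s["ft_torque"])
E
```

```text
12.65 [0.526  0.044  0.0898] [ 0.999 -0.055  0.001] [-0.2  0.3 -1.3] 0.008055500717180595
[0.52477801 0.04409056 0.08963056] [-0.06409165  0.08257882 -0.03156979]
```

Request:
step_arm(
  deltas=[
    {"x":8,"y":0,"z":0,"ax":0,"ay":0,"az":0,"gripper":255},
    {"x":4,"y":0,"z":0,"ax":0,"ay":0,"az":0,"gripper":255},
    {"x":4,"y":0,"z":0,"ax":0,"ay":0,"az":0,"gripper":255},
    {"x":4,"y":0,"z":0,"ax":0,"ay":0,"az":0,"gripper":255},
    {"x":0,"y":0,"z":0,"ax":0,"ay":0,"az":0,"gripper":255},
  ],
)

```text
time_s: 13.25
ee_pos: [0.5441, 0.0428, 0.089]
eef_rot: [1.0, -0.027, -0.002, 0.0]
ft_force: [-2.4, -2.5, -4.4]
opening: 0.0078
finger_force: 101.0
```

Request:
step_arm(
  deltas=[
    {"x":4,"y":0,"z":0,"ax":0,"ay":0,"az":0,"gripper":255},
    {"x":4,"y":0,"z":0,"ax":0,"ay":0,"az":0,"gripper":255},
    {"x":4,"y":0,"z":0,"ax":0,"ay":0,"az":0,"gripper":255},
    {"x":3,"y":0,"z":0,"ax":0,"ay":0,"az":0,"gripper":255},
    {"x":0,"y":0,"z":0,"ax":0,"ay":0,"az":0,"gripper":255},
  ],
)

```text
time_s: 13.75
ee_pos: [0.5607, 0.0422, 0.09]
eef_rot: [1.0, -0.027, 0.001, -0.0]
ft_force: [-0.7, 0.4, -1.2]
opening: 0.008
finger_force: 101.4
```

Request:
step_arm(
  deltas=[
    {"x":1,"y":0,"z":0,"ax":0,"ay":0,"az":0,"gripper":255},
    {"x":1,"y":0,"z":0,"ax":0,"ay":0,"az":0,"gripper":255},
    {"x":0,"y":0,"z":0,"ax":0,"ay":0,"az":0,"gripper":255},
    {"x":0,"y":0,"z":0,"ax":0,"ay":0,"az":0,"gripper":255},
  ],
)

```text
time_s: 14.15
ee_pos: [0.5612, 0.0422, 0.0896]
eef_rot: [1.0, -0.027, -0.001, -0.0]
ft_force: [-5.0, 0.3, 0.3]
opening: 0.0083
finger_force: 101.6
```

Request:
step_arm(
  deltas=[
    {"x":1.5,"y":0,"z":0,"ax":0,"ay":0,"az":0,"gripper":255},
    {"x":1,"y":0,"z":0,"ax":0,"ay":0,"az":0,"gripper":255},
    {"x":0,"y":0,"z":0,"ax":0,"ay":0,"az":0,"gripper":255},
    {"x":0,"y":0,"z":0,"ax":0,"ay":0,"az":0,"gripper":255},
  ],
)

```text
time_s: 14.55
ee_pos: [0.5616, 0.0421, 0.0889]
eef_rot: [1.0, -0.027, -0.004, 0.0]
ft_force: [-12.9, -0.1, 1.6]
opening: 0.0078
finger_force: 101.9
```

It has hit a hard stop at the expected seat position. I'll relax the push, release and lift away.

Request:
step_arm(
  deltas=[
    {"x":-2.5,"y":0,"z":0,"ax":0,"ay":0,"az":0,"gripper":255},
    {"x":0,"y":0,"z":0,"ax":0,"ay":0,"az":0,"gripper":255},
    {"x":0,"y":0,"z":0,"ax":0,"ay":0,"az":0,"gripper":0},
    {"x":0,"y":0,"z":0,"ax":0,"ay":0,"az":0,"gripper":0},
    {"x":0,"y":0,"z":0,"ax":0,"ay":0,"az":0,"gripper":0},
    {"x":0,"y":0,"z":0,"ax":0,"ay":0,"az":0,"gripper":0},
    {"x":0,"y":0,"z":-25,"ax":0,"ay":0,"az":0,"gripper":0},
    {"x":0,"y":0,"z":-40,"ax":0,"ay":0,"az":0,"gripper":0},
    {"x":0,"y":0,"z":-45,"ax":0,"ay":0,"az":0,"gripper":0},
    {"x":-30,"y":0,"z":-35,"ax":0,"ay":0,"az":0,"gripper":0},
    {"x":-20,"y":0,"z":0,"ax":0,"ay":0,"az":0,"gripper":0},
    {"x":0,"y":0,"z":0,"ax":0,"ay":0,"az":0,"gripper":0},
  ],
)

```text
time_s: 15.75
ee_pos: [0.5108, 0.0449, 0.236]
eef_rot: [1.0, -0.027, 0.001, -0.0]
ft_force: [0.4, 0.6, 0.1]
opening: 0.0851
finger_force: 0.0
```

```bash
python3 snap.py w8; python3 - <<'E'
import cv2
a=cv2.imread("pics/w8.png")[0:300,120:520]; cv2.imwrite("pics/w8c.png",cv2.resize(a,(800,600),interpolation=cv2.INTER_CUBIC))
E
```

```text
15.75 [0.5108 0.0449 0.236 ] [ 0.999 -0.054  0.002] [0.4 0.6 0.1] 0.08505612870854659
```

View pics/w8c.png

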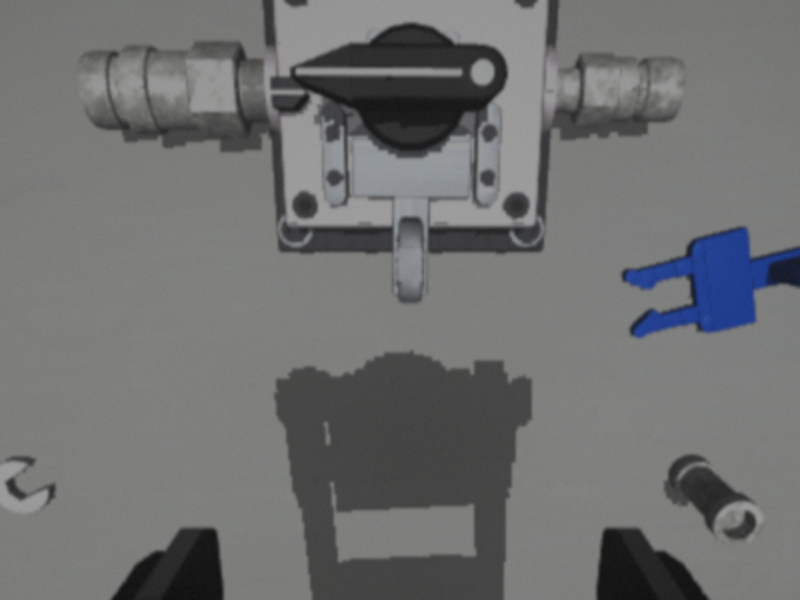

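The clip sits between the rails, its root back edge at row 197 and columns 349–471. The handle line is level (row 72) and parallel to the valve's y axis. I'll check the clip's seat depth numerically.

```bash
python3 - <<'E'
from h import *; import pickle
s=pickle.load(open("pics/w8.pkl","rb")); C=cam("wrist",s); M=R.from_quat(s["eef_rot"]).as_matrix()
p=lambda x,y,z: ((ray(C,(x/2+120,y/2),z)[0]-s["ee_pos"])@M*1000)
sc=[p(305,205,.05),p(516,204,.05)]; st=(sc[0]+sc[1])/2; print("stem",st[0]+45,st[1])
for z in(.058,.062,.066):
    b=[p(350,197,z),p(471,197,z)]; print(z,"clip origin",(b[0][0]+b[1][0])/2+42,(b[0][1]+b[1][1])/2,"w",b[1][1]-b[0][1])
n,t=p(292,72,.116),p(507,72,.116); print("handle deg",np.degrees(np.arctan2((t-n)[0],(t-n)[1])),"screw line",np.degrees(np.arctan2((sc[1]-sc[0])[0],(sc[1]-sc[0])[1])))
print(env.state()["time_s"])
E
```

```text
stem 116.053800689661 0.8929181653889273
0.058 clip origin 116.4796462301763 0.8821189776400402 w 53.42630759512351
0.062 clip origin 116.56383985584878 0.8727944175125462 w 52.723827682247304
0.066 clip origin 116.64803348152128 0.8634698573850539 w 52.021347769371076
handle deg 0.011680417035457994 screw line 0.2716894313715891
15.8
```

The clip measures within 1 mm of the seat, and the handle is on its mark.

```bash
python3 -c "
from station import env
print(env.sign_off())"
```

```text
the job is handed in; nothing more can be done
None
```

The job is handed in: the handle is on its mark, the clip is pushed home to a hard stop (measured within 1 mm of the seat) and released, and the robot came nowhere near the hex adapter, tube stub or arbor; the sign-off returned no verdict.

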